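Open the label printer for a new roll

TASK

Get the label printer ready for the new roll: press its green catch and let go so that the cover springs ajar by itself, then swing the cover right back until it rests open, and push the green tab of the roll guide inside all the way out to its stop. Do it all with light pushes of the fingertips; grip nothing, do not shift the printer, and leave the sticker roll and the other things on the counter where they are.

Things in the scene. Friction and masses are not known exactly. Their poses are not given: they have to be found in the camera images.
- label_printer: Desktop label printer, 180 mm deep (own x -96 to +84 mm), 118 wide, 108 high, 1.8 kg, loose on rubber feet; dark grey lower half (62 mm high, open well; a 54 mm high step in front), light grey hinged cover. Origin under its centre, on the counter. Own x runs from its front (towards the robot) to its rear, y to the left seen from the robot, z up. Sideways pushes over about 12 N can shift it.
- printer_catch (a joint): Green rocker catch at the front right of the printer, rad: 0 at rest, 0.28 pressed to its stop; its hook lets go of the cover at about 0.22. It springs back when the finger leaves.
- catch_pad (a point): Crest, at mid length, of the round finger ridge (27 mm long along printer y) across the catch's green press pad (24 x 28 mm), 70 mm above the counter. Pressed straight down here it sinks about 6 mm to its stop, at 3 to 5 N. The surface round the pad is 16 mm lower; the cover's lip and front rise 24 and 31 mm behind this point, and swing up and away when the catch lets go.
- printer_cover (a joint): Cover of the printer, rad: 0 shut and latched, about 0.58 sprung ajar (a spring pin lifts it so far and no farther), 1.85 resting open on its stop. It turns about printer y at its rear edge, the front rising and going back. 0.16 kg: about 1 N at the lip moves it along its arc (up and back; a push straight back jams at first); past about 1.2 it falls open by itself, before that back to ajar.
- cover_lip (a point): Foremost point, at mid length, of the round thumb lip (8 mm thick, 48 mm long along printer y) on the front lower edge of the cover; moves with the cover, 145 mm from the hinge line.
- cover_hinge (a point): Point of the cover's hinge line level with the middle of the thumb lip; fixed to the printer, 64 mm above its underside.
- printer_guide (a joint): Roll guide inside the printer, m: how far it is slid towards printer -y (the right-hand side); 0 is narrowest, 0.038 its outer stop. It slides with about 2 N of friction and stays where it is left. Covered until the printer's cover is open.
- guide_tab (a point): Top edge, on the inner (printer +y) face, of the roll guide's green upright tab: 22 mm wide along printer x, 6 thick, 32 high, its top 94 mm above the counter, its foot at rim height. Push the inner face towards printer -y. Beside that face is free room above the rim; the fixed light grey cheek of the roll holder (90 mm high) begins 23 mm behind this point.
- sticker_roll: The new roll of white stickers, 68 mm across, 30 mm high, lying flat on the counter to the right of the printer; origin under its centre. To be left alone.
- rubber_stamp: Date stamp with red turned handle on a wooden block, 26 x 40 x 59 mm; origin under its centre. To be left alone.
- tongs: Steel praline tongs lying on the counter, 41 x 188 x 17 mm, long axis its y; origin under the centre. To be left alone.
- gift_box: Small dark gift box with orange ribbon, 91 x 61 x 48 mm; origin under its centre. To be left alone.

How it is judged (in metres and radians):
On the way, in this order (a step that is already met when the one before it is completed fails the run):
1. the catch has been pressed and let go, and the cover stands ajar on its spring, untouched (value of joint printer_cover between 0.4 and 0.8 rad and value of joint printer_catch below 0.1 rad and contact force between the fingers and label_printer below 0.3 N), for 0.1 s.
2. the cover has been swung right back (value of joint printer_cover above 1.7 rad), for 0.2 s.
3. the roll guide has been pushed out to its stop (value of joint printer_guide above 0.035 m), for 0.2 s.
At the end, for the whole second after the job is handed in: The cover rests open (over 1.7 rad of 1.85), the roll guide stands at its outer stop (within 3 mm of 38 mm), the catch has sprung back, and the printer stands within 20 mm of where it was (value of joint printer_cover above 1.7 rad and velocity of joint printer_cover below 0.1 rad/s and value of joint printer_guide above 0.035 m and value of joint printer_catch below 0.1 rad and distance of label_printer from where it was at the start of the episode below 0.02 m and linear speed of label_printer below 0.02 m/s); the robot touches nothing.
It fails at once if the printer is gripped or pushed hard (more than 38 N from the fingers) (contact force between the fingers and label_printer above 38 N).
It fails at once if the printer is shifted or lifted by more than 20 mm (distance of label_printer from where it was at the start of the episode above 0.02 m).
It fails at once if the sticker roll is moved, lifted or carried (more than 15 mm) (distance of sticker_roll from where it was at the start of the episode above 0.015 m).
It fails at once if the stamp, tongs or gift box is disturbed (more than 15 mm) (distance of any of rubber_stamp, tongs, gift_box from where it was at the start of the episode above 0.015 m).
It also fails if it takes over 51 s, if anything falls off the work surface, if the arm or the gripper's body presses on something with over 40 N, if the wrist force passes 120 N, or if a joint passes its speed limit or range.

ROBOT

A 6-joint arm with a two-finger parallel gripper is mounted at the origin on a cart in front of the work surface, level with it; the furniture and walls round the work are solid. World frame = base frame: x ahead of the robot, y to its left, z up, the work surface at z = 0. Lengths are in mm, angles in rad, forces in N, time in s.
With the tool pointing down it reaches from about 300 to 775 mm from the base axis. Payload 14.6 kg.
Tool frame: the origin (TCP) lies on the centre line of the jaws, within the pads' length; the fingertips stand 19 mm ahead of it and the grasp point (between the pads) is the TCP (bot.tip_reach is the distance from the TCP to the fingertips, in mm); z points along the fingers, y is the line along which they close (so a half turn about z gives the same grasp; the last joint's range is limited). The gripper opens to 85 mm and grips with 20 to 120 N. Pads are 22 mm wide; open, the fingers measure 114 mm over their backs; the gripper's body (76 mm by 85 mm) begins 54 mm behind the grasp point. The pads swing forward as they close: fully open they stand 13 mm farther back than shut.
Start: joints at [1.07, 0.3, 1.521, -0, 1.321, -0.067], TCP at [231.173, 499.048, 250.281] pointing down, gripper open.
Joint ranges: [-3.03, 3.03], [-0.79, 2.21], [0.23, 2.52], [-1.04, 4.18], [0, 3.07], [-2.55, 2.55]. Speed limits (rad/s): [2.22, 2.22, 2.57, 3.14, 3.14, 3.14].

INTERFACE

Orientations are given as a unit quaternion [w, x, y, z].
In Python, from rig import bot gives the robot as it stands. Calls block until the motion is done:
- bot.move_to(position, orientation): joint-space move of the TCP to a pose.
- bot.servo_line(position, attitude=None, speed=150, until_force=None): straight line of the TCP; attitude=None keeps the orientation; speed is the mean speed in mm/s. With until_force (N) it stops when the force on the tool has changed by that much, and returns True; else False.
- bot.move_joints(angles): joint-space move.
- bot.move_gripper(opening, grip_force=None): finger opening in mm; grip_force is the grip in N (None keeps the last); returns when the fingers have stopped.
- bot.dwell(seconds).
- bot.ik(position, orientation): joint angles nearest the present ones, or None.
- bot.read_state(): the state.
- bot.read_camera(name): name is "side" or "top" or "wrist"; returns a dict with "image" (480x640x3 uint8, blue, green, red), "depth" (480x640 float32, mm along the optical axis (not along the pixel's ray), 0 where there is no reading), "fovy" (degrees; the focal length in pixels is half the picture's height over the tangent of half this angle, whatever the lens; pixels are square), "cx", "cy" (the principal point, pixels), "eye" and "attitude" of the camera in the world; the wrist camera has in their place "mount" (4x4, takes a point from camera to tool coordinates, whose origin is the TCP and whose axes are the flange's). Camera axes: x right, y down, z forward; pixel columns grow to the right and rows downward; lengths in mm; the calibration is good to about 2 mm. A picture is of the moment at which its call begins: read the wrist's pose just before it.
A pose or a line that the arm cannot do raises bot.MotionError and nothing moves.
- bot.finish_job(): hands the job in; it is judged then, once.
The state is a dict: "clock": time; "joint_positions": joint angles; "qvel": joint speeds; "effort": joint torques, N m; "ee_pos": TCP position; "tool_rot": TCP orientation; "ft_force": force on the tool from outside, world axes, zero at the start; "moment": the same for the moment, N m; "grip_width": finger opening in mm; "grip_force": force on a finger pad.
Only numpy, scipy, OpenCV 4.12 (cv2) and the standard library are available. Lean on these libraries where they do the work, as an engineer would, in place of code of your own. Each camera call takes 0.05 s, during which the arm holds its last target. There are 200 camera calls.

## Working session

There is one attempt and no reset: what is moved stays moved. The work goes in short steps, each a Python script; the robot and the scene stay as the last script left them, time stands still between calls to the robot, and variables do not carry over. Pictures are saved under pics/ and viewed, at most 10 in all, crops included, and the job is handed in when it is done.

```bash
mkdir -p pics; cat > h.py <<'E'
import numpy as np, cv2
from scipy.spatial.transform import Rotation as R
from rig import bot
def q2R(q): return R.from_quat([q[1],q[2],q[3],q[0]]).as_matrix()
def cloud(c):
    h,w=c["depth"].shape; f=h/2/np.tan(np.radians(c["fovy"])/2)
    v,u=np.mgrid[:h,:w]; d=c["depth"]
    P=np.stack([(u-c["cx"])/f*d,(v-c["cy"])/f*d,d],-1)
    return P@q2R(c["attitude"]).T+np.array(c["eye"])
def green(im):
    hsv=cv2.cvtColor(im,cv2.COLOR_BGR2HSV)
    return cv2.inRange(hsv,(40,90,50),(85,255,255))
E
python3 - <<'E'
from h import *
for n in("top","side"):
    c=bot.read_camera(n); cv2.imwrite(f"pics/{n}0.png",c["image"])
    np.savez(f"{n}0.npz",**{k:np.array(v) for k,v in c.items()})
    print(n,c["fovy"],c["cx"],c["cy"],c["eye"],c["attitude"])
    P=cloud(c); k,l,s,ce=cv2.connectedComponentsWithStats(green(c["image"]))
    for i in range(1,k):
        if s[i,4]>15:
            p=P[(l==i)&(c["depth"]>0)]
            print(s[i],ce[i],p.mean(0),p.min(0),p.max(0)) if len(p) else print(s[i],'nodepth')
s=bot.read_state();print(s["clock"],s["ee_pos"],s["tool_rot"],s["ft_force"],s["grip_width"],bot.tip_reach)
E
```

```text
top 49.889559276376254 313.24477097145575 234.6138877831637 [ 319.16297686   -8.01365396 1296.79760752] [-0.05518636  0.70995629 -0.69972953  0.05740309]
[186 250  16  19 189] [193.47089947 259.50793651] [452.87468627 276.45427776  61.91301901] [432.00315557 256.21612528  15.74530902] [476.04007733 299.59209392  73.62027785]
side 54.23907051831742 327.668816043303 231.26302783101823 [  86.95974719 -906.67854975  595.05437698] [-0.50858985  0.83244896 -0.19287262  0.10566575]
[ 65  33  16  23 149] [72.20134228 44.12751678] [  23.54824718 1273.1338947   422.86046509] [  7.52028552 270.42162871 382.28619657] [  51.98882818 1290.86476779  523.71008429]
[90 60  6 11 32] [92.59375 65.4375 ] [  76.80349439 1280.1743596   339.61909279] [  70.45297655 1268.2828903   321.81948831] [  83.2782083  1290.41031465  360.56579985]
[103  60   9  23  58] [106.46551724  71.62068966] [ 122.23938426 1280.46270157  311.97664893] [ 112.28382544 1269.96912285  270.69321753] [ 130.63691168 1297.97809608  357.83508617]
[63 71  7 10 16] [66.125 76.75 ] [ -27.19323611 1280.24603325  305.1146727 ] [ -33.6075814  
[... 1501 characters left out ...]
  12   5  28] [115.60714286 136.89285714] [  99.85991104 1278.6921363    44.85232024] [  79.81047367 1266.143949     32.15675193] [ 119.1105146  1287.47835555   58.10627426]
[122 146   9  12  39] [125.48717949 151.28205128] [ 125.8537512  1281.03228785  -24.06427624] [ 111.29646942 1263.79783456  -51.24107799] [ 142.5145289  1292.76791426    3.40531187]
[263 197  14   9  92] [269.61956522 200.81521739] [453.36293706 277.08635881  60.18197064] [432.67652215 251.80178318  38.97819027] [473.83875031 320.93429779  69.65605498]
0.1 [231.10133027 498.87947736 249.7653136 ] [-1.48732407e-04  2.15212783e-01  9.76567041e-01 -5.01355538e-04] [-0.05482961  0.42337245  0.26031088] 85.64131502057867 19.0
```

View pics/top0.png

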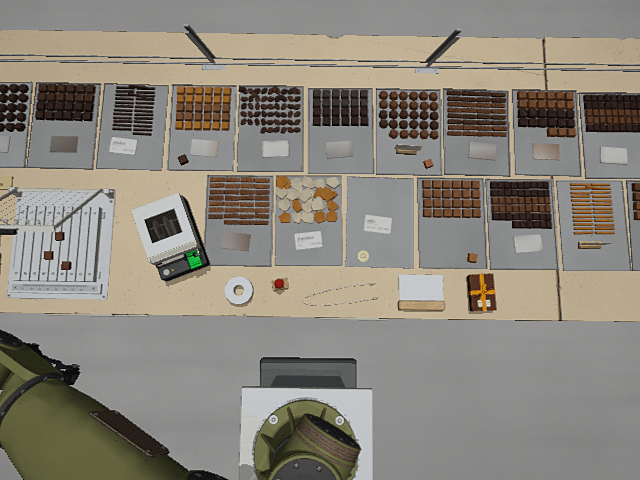

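View pics/side0.png

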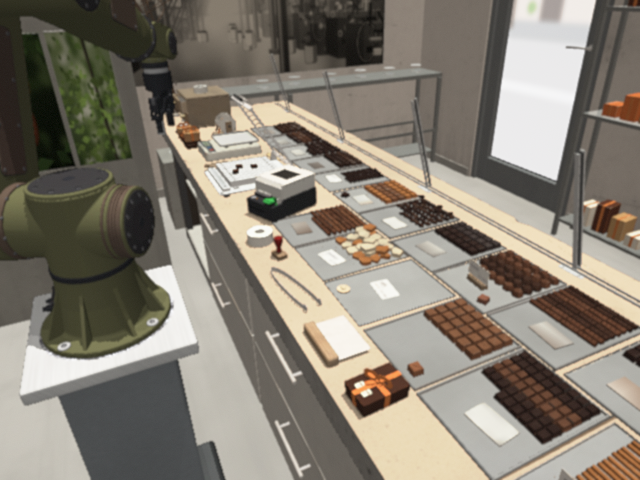

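The top view shows the printer at about (170,235) px, yawed roughly 20° with its front towards the robot. The green catch is at (193,259), the roll at (238,290), the stamp at (280,285) and the tongs at (340,293). The side view agrees, with the catch at (269,201). Next: fit the footprint and move the wrist camera over it.

```bash
python3 - <<'E'
from h import *
c=dict(np.load("top0.npz")); P=cloud(c)
m=(P[...,2]>30)&(P[...,2]<125)&(P[...,0]>400)&(P[...,0]<640)&(P[...,1]>230)&(P[...,1]<400)
r=cv2.minAreaRect(P[m][:,:2].astype(np.float32)); print(r)
m2=m&(P[...,2]>95); r2=cv2.minAreaRect(P[m2][:,:2].astype(np.float32)); print(r2,np.median(P[m2][:,2]))
cx,cy=r[0]
w=bot.read_camera("wrist"); print(w["mount"],w["fovy"],w["cx"],w["cy"])
for dx in(-40,-80):
  for yaw in (0.,.3,-.3,1.57,-1.57):
    q=(R.from_euler('z',yaw)*R.from_euler('x',np.pi)).as_quat(); q=[q[3],*q[:3]]
    print(dx,yaw,bot.ik([cx+dx,cy,330],q))
E
```

```text
((506.63507080078125, 332.852783203125), (179.6498565673828, 119.66876983642578), 21.833829879760742)
((523.5748901367188, 339.82391357421875), (137.34051513671875, 118.5603256225586), 21.91324234008789) 105.96736262197771
[[-6.97713650e-04 -9.60479805e-01 -2.78348804e-01  7.14906032e+01]
 [ 9.99999374e-01 -4.26650643e-04 -1.03439958e-03  4.75045632e-01]
 [ 8.74762214e-04 -2.78349351e-01  9.60479502e-01 -1.23447328e+02]
 [ 0.00000000e+00  0.00000000e+00  0.00000000e+00  1.00000000e+00]] 69.51569183598001 325.89180366606956 233.05147240561124
-40 0.0 [ 5.55701927e-01  3.06773928e-01  1.32883006e+00 -4.44089210e-16
  1.50598867e+00  2.12649825e+00]
-40 0.3 [ 5.55701927e-01  3.06773928e-01  1.32883006e+00 -4.44089210e-16
  1.50598867e+00  1.82649825e+00]
-40 -0.3 [ 5.55701927e-01  3.06773928e-01  1.32883006e+00 -4.44089210e-16
  1.50598867e+00  2.42649825e+00]
-40 1.57 [ 5.55701927e-01  3.06773928e-01  1.32883006e+00 -4.44089210e-16
  1.50598867e+00  5.56498254e-01]
-40 -1.57 None
-80 0.0 [ 5.94849672e-01  2.31633347e-01  1.42309332e+00 -4.44089210e-16
  1.48686599e+00  2.16564600e+00]
-80 0.3 [ 5.94849672e-01  2.31633347e-01  1.42309332e+00 -4.44089210e-16
  1.48686599e+00  1.86564600e+00]
-80 -0.3 [ 5.94849672e-01  2.31633347e-01  1.42309332e+00 -4.44089210e-16
  1.48686599e+00  2.46564600e+00]
-80 1.57 [ 5.94849672e-01  2.31633347e-01  1.42309332e+00 -4.44089210e-16
  1.48686599e+00  5.95645999e-01]
-80 -1.57 [ 0.59484967  0.23163335  1.42309332  0.          1.48686599 -2.54753931]
```

```bash
cat >> h.py <<'E'
YAW=np.radians(21.85); O=np.array([512.2,335.1,0])
def W(p): return R.from_euler('z',YAW).apply(p)+O       # printer -> world
def L(p): return R.from_euler('z',-YAW).apply(np.asarray(p)-O)
def Q(tilt):   # tool x to printer front, tool tilted by tilt deg so that it points down and to printer rear
    t=np.radians(tilt); z=np.array([np.sin(t),0,-np.cos(t)]); x=np.array([-np.cos(t),0,-np.sin(t)])
    M=np.stack([x,np.cross(z,x),z],1)
    q=(R.from_euler('z',YAW)*R.from_matrix(M)).as_quat(); return [q[3],*q[:3]]
def wrist(name):
    s=bot.read_state(); c=bot.read_camera("wrist"); cv2.imwrite(f"pics/{name}.png",c["image"])
    M=np.array(c["mount"]); T=q2R(s["tool_rot"]); h,w=c["depth"].shape
    f=h/2/np.tan(np.radians(c["fovy"])/2); v,u=np.mgrid[:h,:w]; d=c["depth"]
    P=np.stack([(u-c["cx"])/f*d,(v-c["cy"])/f*d,d],-1)
    P=(P@M[:3,:3].T+M[:3,3])@T.T+np.array(s["ee_pos"]); np.savez(name+".npz",P=P,im=c["image"],d=d)
    return c,L(P)
def blobs(c,P,n=40):
    k,l,s,ce=cv2.connectedComponentsWithStats(green(c["image"]))
    for i in range(1,k):
        p=P[(l==i)&(c["depth"]>0)]
        if s[i,4]>n and len(p): print(s[i],ce[i].round(),*[np.percentile(p,a,0).round(1) for a in(2,50,98)])
def st():
    s=bot.read_state(); print("t",round(s["clock"],2),"loc",L(s["ee_pos"]).round(1),"F",np.round(s["ft_force"],1),"w",round(s["grip_width"],1))
E
python3 - <<'E'
from h import *
bot.move_to(W([-60,-10,260]),Q(0)); bot.move_gripper(0); st()
c,P=wrist("w1"); blobs(c,P)
m=(P[...,2]>100)&(P[...,2]<114)&(abs(P[...,0])<110)&(abs(P[...,1])<100)&(c["depth"]>0)
p=P[m]; r=cv2.minAreaRect(p[:,:2].astype(np.float32)); print("top",r,np.median(p[:,2]),p.min(0),p.max(0))
m=(P[...,2]>48)&(P[...,2]<57)&(abs(P[...,0])<110)&(abs(P[...,1])<70)&(c["depth"]>0)
p=P[m];print("step",np.percentile(p,[1,50,99],0).round(1))
for t in(15,45):
  for p in([-80,-30,150],[-60,-30,230]): print(t,p,bot.ik(W(p),Q(t)))
E
```

```text
t 2.16 loc [-60. -10. 260.] F [ 0.1 -0.9  1.1] w 0.2Traceback (most recent call last):
  File "<stdin>", line 3, in <module>
  File "h.py", line 26, in wrist
    return c,L(P)
             ~^^^
  File "h.py", line 15, in L
    def L(p): return R.from_euler('z',-YAW).apply(np.asarray(p)-O)
                     ~~~~~~~~~~~~~~~~~~~~~~~~~~~~^^^^^^^^^^^^^^^^^
  File "scipy/spatial/transform/_rotation.pyx", line 2580, in scipy.spatial.transform._rotation.Rotation.apply
ValueError: Expected input of shape (3,) or (P, 3), got (480, 640, 3).
```

View pics/w1.png

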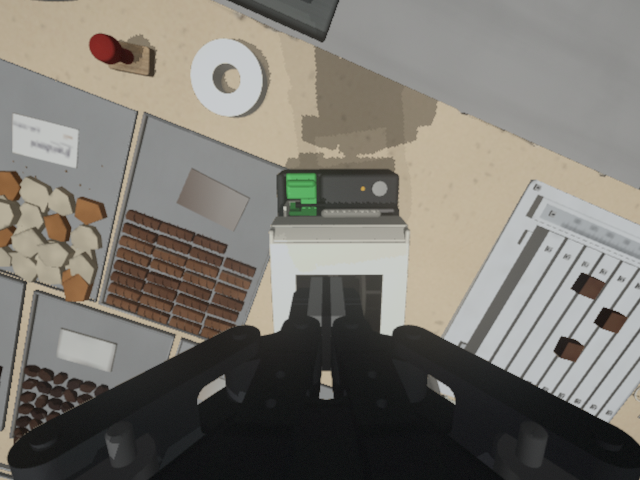

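The wrist view has the printer front at the top. The green catch pad is at about (301,188), with the darker hook part below it at (300,208). The thumb lip is the ribbed strip at (350,213), the front step spans (278–398, 170), and the printer squares well with my frame.

```bash
sed -i "s/^def L(p).*/def L(p): return (np.asarray(p)-O)@R.from_euler('z',YAW).as_matrix()/" h.py
python3 - <<'E'
from h import *
c,P=wrist("w2"); blobs(c,P)
ok=c["depth"]>0
m=(P[...,2]>100)&(P[...,2]<114)&(abs(P[...,0])<110)&(abs(P[...,1])<100)&ok
p=P[m]; print("top",cv2.minAreaRect(p[:,:2].astype(np.float32)),np.median(p[:,2]),np.percentile(p,[1,99],0).round(1))
m=(P[...,2]>48)&(P[...,2]<57)&(abs(P[...,0])<110)&(abs(P[...,1])<70)&ok
print("step",np.percentile(P[m],[1,50,99],0).round(1))
m=(P[...,2]>30)&(P[...,2]<114)&(abs(P[...,0])<110)&(abs(P[...,1])<75)&ok
print("all",np.percentile(P[m],[.5,99.5],0).round(1))
for u in (300,352):
  print(u,[tuple(P[v,u].round(0).astype(int)) for v in range(166,245,3)])
g=green(c["image"])>0; p=P[g&ok&(P[...,2]>66.5)]; print("ridge",len(p),np.percentile(p,[2,50,98],0).round(1))
g0=P[abs(P[...,2])<8]; print("table",np.median(g0[:,2]))
for t in(15,45):
  for q in([-80,-30,150],[-60,-30,230]): print(t,q,bot.ik(W(q),Q(t)) is not None)
E
```

```text
[286 173  31  31 877] [302. 187.] [-95.7 -45.8  18.7] [-83.5 -31.2  66. ] [-68.  -19.4  70.5]
[289 207  28   9 175] [305. 211.] [-64.3 -43.2  31.3] [-59.5 -28.1  64.3] [-52.5 -19.6  65.8]
top ((-4.814605712890625, 1.4489974975585938), (118.44085693359375, 99.38314819335938), 89.7994155883789) 107.89360690740372 [[-52.7 -56.5 100.5]
 [ 39.4  59.2 109.6]]
step [[-93.4 -56.8  49.2]
 [-77.6  15.9  53.7]
 [-52.4  58.6  56.2]]
all [[-94.2 -56.9  35.6]
 [ 39.9  59.5 109.6]]
300 [(np.int64(-96), np.int64(-38), np.int64(-1)), (np.int64(-93), np.int64(-38), np.int64(0)), (np.int64(-94), np.int64(-35), np.int64(37)), (np.int64(-94), np.int64(-33), np.int64(65)), (np.int64(-92), np.int64(-33), np.int64(67)), (np.int64(-89), np.int64(-33), np.int64(70)), (np.int64(-87), np.int64(-33), np.int64(70)), (np.int64(-84), np.int64(-33), np.int64(69)), (np.int64(-80), np.int64(-33), np.int64(66)), (np.int64(-78), np.int64(-33), np.int64(66)), (np.int64(-75), np.int64(-33), np.int64(67)), (np.int64(-72), np.int64(-34), np.int64(64)), (np.int64(-69), np.int64(-34), np.int64(62)), (np.int64(-66), np.int64(-
[... 1345 characters left out ...]
)), (np.int64(-59), np.int64(15), np.int64(72)), (np.int64(-56), np.int64(15), np.int64(71)), (np.int64(-56), np.int64(14), np.int64(82)), (np.int64(-56), np.int64(13), np.int64(92)), (np.int64(-55), np.int64(13), np.int64(99)), (np.int64(-53), np.int64(13), np.int64(101)), (np.int64(-50), np.int64(13), np.int64(101)), (np.int64(-48), np.int64(13), np.int64(103)), (np.int64(-46), np.int64(13), np.int64(105)), (np.int64(-44), np.int64(13), np.int64(107)), (np.int64(-42), np.int64(13), np.int64(108))]
ridge 317 [[-94.3 -44.7  66.5]
 [-86.6 -32.8  68.6]
 [-75.  -20.4  70.8]]
table 0.3385338758191665
15 [-80, -30, 150] True
15 [-60, -30, 230] True
45 [-80, -30, 150] False
45 [-60, -30, 230] True
```

```bash
cat >> h.py <<'E'
def tip(p,tilt):  # TCP (world) that puts fingertip centre at printer point p
    t=np.radians(tilt); return W(np.asarray(p,float)-19*np.array([np.sin(t),0,-np.cos(t)]))
E
python3 - <<'E'
from h import *
T=10
bot.move_to(tip([-88,-33,95],T),Q(T)); st()
print(bot.servo_line(tip([-88,-33,76],T),speed=60,until_force=8)); st()
print(bot.servo_line(tip([-88,-33,61],T),speed=15,until_force=10)); st()
bot.servo_line(tip([-94,-33,110],T),speed=80); st()
bot.servo_line(tip([-110,-20,170],T),speed=120); bot.dwell(.3)
c,P=wrist("w3"); st(); blobs(c,P)
ok=c["depth"]>0
for u in(300,352):
  print([tuple(int(a) for a in P[v,u].round(0)) for v in range(150,480,10)])
for h in(0,180):
 for t in (20,25,30,35,40,45):
  print(h,t,[bot.ik(tip(q,t),(lambda q:[q[3],*q[:3]])((R.from_quat(np.roll(Q(t),-1))*R.from_euler('z',h,degrees=True)).as_quat())) is not None for q in([-60,15,100],[-40,15,130],[-30,15,150],[0,15,190],[30,15,210])])
E
```

```text
t 2.92 loc [-90.2 -32.8 115.1] F [0.8 0.5 0.6] w -0.1
False
t 3.38 loc [-91.3 -33.   94.5] F [-0.4  0.1  0.2] w 0.0
True
t 4.19 loc [-91.4 -33.   82. ] F [-4.9 -2.4 10.6] w 0.1
t 4.93 loc [-97.5 -33.  128.3] F [-0.1 -0.6  0.3] w -0.3
t 5.96 loc [-113.3  -20.1  188.3] F [-0.4 -0.1  0.3] w 0.1
[ 290  226   38   47 1569] [309. 248.] [-95.7 -45.4  46.7] [-79.6 -31.9  65.5] [-55.9 -18.6  70.2]
[(-138, -42, 0), (-130, -42, -1), (-121, -42, 1), (-112, -43, -1), (-102, -43, -1), (-93, -43, -1), (-94, -41, 26), (-94, -40, 47), (-94, -39, 66), (-88, -39, 70), (-76, -39, 65), (-60, -41, 52), (-58, -40, 65), (-19, -44, 19), (-118, -30, 176), (-120, -30, 185), (-122, -29, 194), (-131, -28, 211), (-129, -27, 213), (-131, -27, 220), (-132, -27, 224), (-139, -26, 235), (-139, -25, 238), (-140, -25, 242), (-141, -25, 245), (-141, -25, 248), (-138, -25, 248), (-136, -25, 248), (-135, -25, 250), (-136, -25, 253), (-136, -24, 255), (-136, -24, 257), (-137, -24, 259)]
[(-138, 3, -1), (-130, 3, -1), (-121, 3, 1), (-112, 4, 0), (-102, 4, -1), (-93, 4, -1), (-94, 3, 27), (-94, 1, 48), (-88, 1, 54), (-79, 1,
[... 151 characters left out ...]
-132, -12, 220), (-132, -12, 225), (-140, -13, 236), (-140, -13, 239), (-140, -13, 242), (-141, -14, 245), (-141, -14, 248), (-140, -14, 249), (-137, -14, 249), (-135, -14, 250), (-135, -14, 252), (-135, -14, 255), (-137, -14, 258), (-136, -14, 259)]
0 20 [True, True, True, True, True]
0 25 [True, True, True, True, True]
0 30 [True, True, True, True, True]
0 35 [True, True, True, True, True]
0 40 [True, True, True, True, True]
0 45 [False, False, True, True, True]
180 20 [True, True, True, True, True]
180 25 [True, True, True, True, True]
180 30 [True, True, True, True, True]
180 35 [True, True, True, True, True]
180 40 [False, True, True, True, True]
180 45 [False, False, False, True, True]
```

View pics/w3.png

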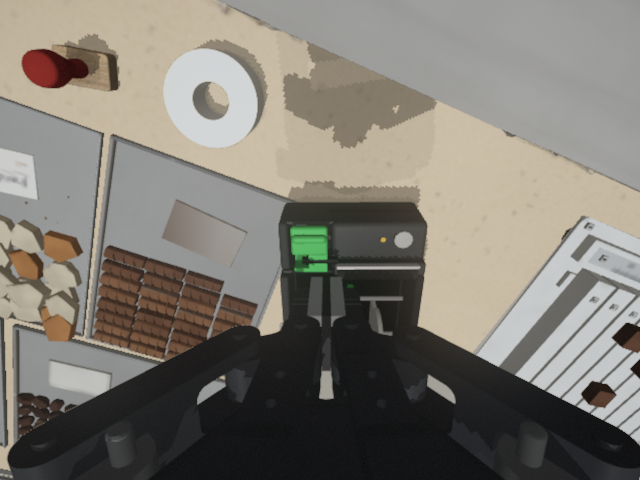

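The picture shows the catch sprung back (309,240) and the cover off the front well, so it is ajar. Next, sweep the lip along its arc with the finger tilted 40°.

```bash
python3 - <<'E'
from h import *
T=40; t=np.radians(T); d=np.array([np.sin(t),0,-np.cos(t)]); n=np.array([np.cos(t),0,np.sin(t)])
def pt(f): return np.array([82.5-141*np.cos(f)+4*np.sin(f),14,64+141*np.sin(f)+4*np.cos(f)])-15*n+8*d
fs=[.45,.65,.8,.95,1.1,1.25,1.4]
assert all(bot.ik(tip(pt(f),T),Q(T)) is not None for f in fs)
bot.move_to(tip(pt(.45)+[-65,0,10],T),Q(T)); st()
for f in fs:
    hit=bot.servo_line(tip(pt(f),T),speed=50,until_force=12); st()
    if hit: print("HIT",f); break
else:
    bot.dwell(.5)
    bot.servo_line(tip(pt(1.4)-60*n,T),speed=120); bot.dwell(.5)
c=bot.read_camera("side"); np.savez("s1.npz",P=cloud(c)); 
cv2.imwrite("pics/s1.png",cv2.resize(c["image"][120:250,200:380],None,fx=4,fy=4)); st()
E
```

```text
t 6.85 loc [-125.7   13.8  138.2] F [ 0.6 -0.4  0.6] w -0.2
t 8.32 loc [-61.5  14.  127.8] F [0.3 0.6 0.3] w 0.0
t 9.03 loc [-46.2  14.  151. ] F [-0.4 -0.4 -0.5] w 0.0
t 9.61 loc [-31.7  13.9 166.4] F [-0.8 -0.1 -0.1] w 0.0
t 10.18 loc [-15.   13.9 179.6] F [-0.4 -0.2  0.3] w 0.1
t 10.76 loc [  3.5  14.  190.1] F [-0.6  0.2  0.5] w 0.4
t 11.33 loc [ 23.3  14.  197.7] F [-1.3 -0.2 -0.4] w 0.0
t 11.91 loc [ 43.9  13.9 202.2] F [0.1 0.2 0.9] w 0.2
t 13.61 loc [ -2.   14.  163.9] F [ 0.  -0.3 -0.2] w 0.2
```

View pics/s1.png

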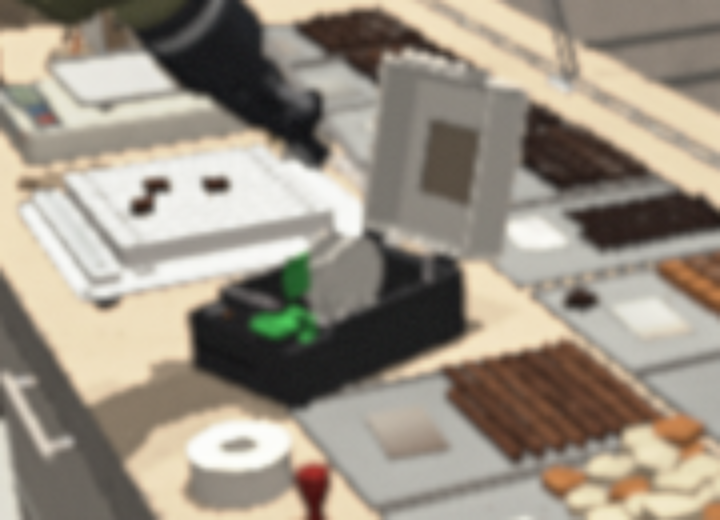

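The side crop shows the cover standing fully open. The guide tab is the green upright at about (297,272), left of the grey cheek, and the roll and stamp have not moved. Next, a wrist look to locate the tab.

```bash
python3 - <<'E'
from h import *
bot.servo_line(W([-40,20,260]),speed=200)
bot.move_to(W([10,20,270]),Q(0)); bot.dwell(.2)
c,P=wrist("w4"); st(); blobs(c,P)
ok=c["depth"]>0; g=(green(c["image"])>0)&ok
p=P[g&(P[...,2]>85)&(P[...,2]<100)]; print("tab top",len(p),np.percentile(p,[2,50,98],0).round(1))
m=ok&~g&(P[...,2]>80)&(P[...,2]<100)&(abs(P[...,0])<60)&(abs(P[...,1])<60); p=P[m]; print("cheek",len(p),np.percentile(p,[2,50,98],0).round(1))
m=ok&(P[...,2]>140)&(P[...,2]<225)&(P[...,0]>30)&(abs(P[...,1])<75); p=P[m]; print("cover",len(p),np.percentile(p,[2,50,98],0).round(1) if len(p) else 0)
E
```

```text
t 15.4 loc [  9.7  20.1 270.2] F [ 0.6 -0.2 -0.7] w 0.1
[251  93  33  34 979] [267. 108.] [-95.1 -45.4  63.1] [-82.6 -30.8  66.1] [-68.1 -19.1  70.6]
[255 128  29  12 298] [269. 134.] [-64.8 -45.   48.5] [-60.3 -30.6  64.2] [-55.9 -18.8  65.7]
[299 153   8  27 204] [302. 166.] [-43.7  -2.4  71.3] [-34.    0.5  93.3] [-23.7   2.8  95. ]
tab top 172 [[-43.3  -2.4  88.5]
 [-33.3   0.3  93.5]
 [-23.7   2.8  95.1]]
cheek 577 [[-32.6 -53.6  80.4]
 [ 13.7   1.2  86.2]
 [ 47.5  27.2  92. ]]
cover 268 [[ 95.1 -48.9 140.8]
 [148.   19.1 151.4]
 [150.5  25.5 207.8]]
```

View pics/w4.png

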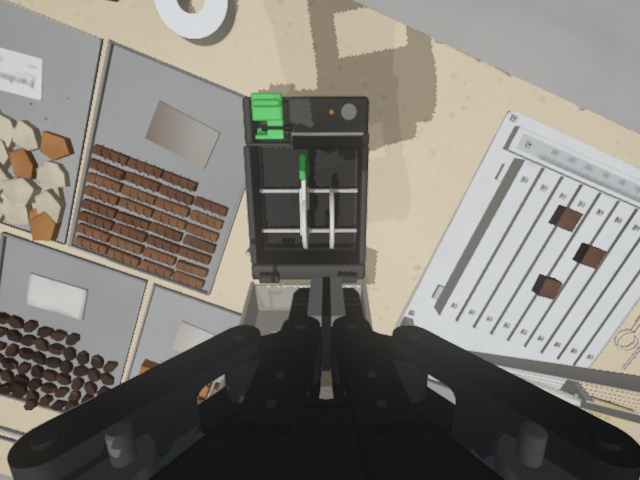

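The wrist view has the green tab top at (302,166), which is local (-33.5, 0.2, 94) and matches the given height. The fixed cheek is at (332,220), with its front at x of about -10. I'll go down beside the tab's inner face and push towards -y.

```bash
python3 - <<'E'
from h import *
bot.move_to(tip([-37,32,130],0),Q(0))
print(bot.servo_line(tip([-37,32,73],0),speed=80,until_force=8)); st()
print(bot.servo_line(tip([-37,-8,73],0),speed=40,until_force=7)); st()
print(bot.servo_line(tip([-37,-36,73],0),speed=15,until_force=7)); st()
bot.servo_line(tip([-37,5,76],0),speed=80)
bot.servo_line(tip([-37,10,200],0),speed=150)
bot.move_to(W([10,20,270]),Q(0)); bot.dwell(.2)
c,P=wrist("w5"); st(); blobs(c,P)
g=(green(c["image"])>0)&(c["depth"]>0); p=P[g&(P[...,2]>85)&(P[...,2]<100)]; print("tab top",len(p),np.percentile(p,[2,50,98],0).round(1))
E
```

```text
False
t 16.85 loc [-36.7  32.   92.4] F [ 0.4  0.2 -0.1] w 0.0
False
t 18.0 loc [-37.1  -8.   92. ] F [-0.   0.6 -0.5] w -0.1
True
t 18.8 loc [-37.1 -15.3  91.8] F [-0.9  2.   1.8] w 0.2
t 20.82 loc [  9.5  19.9 269.1] F [-0.9  1.  -0.2] w -0.3
[250  94  33  34 973] [267. 109.] [-95.1 -46.3  63.1] [-82.7 -31.8  66.1] [-68.2 -19.8  70.5]
[254 129  30  12 302] [269. 135.] [-64.9 -46.   20.9] [-60.3 -31.4  64.2] [-55.9 -19.6  66. ]
[262 154  12  28 286] [268. 167.] [-43.5 -33.8  66.2] [-34.3 -29.4  92.7] [-23.2 -28.2  95.2]
tab top 203 [[-43.4 -33.8  85.4]
 [-33.5 -30.5  93.3]
 [-23.2 -28.2  95.3]]
```

The tab has moved about 31 mm. Push again with a slightly higher threshold to see whether it is at the stop.

```bash
python3 - <<'E'
from h import *
bot.move_to(tip([-37,2,130],0),Q(0))
bot.servo_line(tip([-37,2,73],0),speed=80,until_force=8)
bot.servo_line(tip([-37,-12,73],0),speed=30,until_force=7); st()
y=-14
hit=bot.servo_line(tip([-37,-34,73],0),speed=8,until_force=10); print(hit); st(); bot.dwell(.2); st()
bot.servo_line(tip([-37,5,76],0),speed=80)
bot.servo_line(tip([-37,10,200],0),speed=150)
bot.move_to(W([10,20,270]),Q(0)); bot.dwell(.2)
c,P=wrist("w6"); st(); blobs(c,P)
g=(green(c["image"])>0)&(c["depth"]>0); p=P[g&(P[...,2]>85)&(P[...,2]<100)]; print("tab top",len(p),np.percentile(p,[2,50,98],0).round(1))
E
```

```text
t 22.88 loc [-37.  -12.1  92. ] F [ 0.1  0.4 -0.4] w 0.2
True
t 23.97 loc [-37.1 -16.   91.9] F [-2.7  8.5  0.5] w -0.2
t 24.17 loc [-37.1 -15.8  91.9] F [-2.4  8.2  2.1] w -0.1
t 26.2 loc [  9.4  19.9 269.1] F [ 0.4  0.6 -0.4] w 0.1
[250  94  33  34 972] [267. 109.] [-95.1 -46.2  62.8] [-82.6 -31.8  66.2] [-68.2 -19.9  70.6]
[254 129  30  12 302] [269. 135.] [-64.8 -45.7  48.2] [-60.3 -31.3  64.2] [-55.9 -19.7  66.1]
[262 154  12  28 286] [268. 167.] [-43.6 -33.8  66.3] [-34.2 -29.3  92.6] [-23.6 -28.1  95. ]
tab top 201 [[-43.3 -33.8  86. ]
 [-33.5 -30.5  93.5]
 [-23.1 -28.2  95.2]]
```

View pics/w6.png

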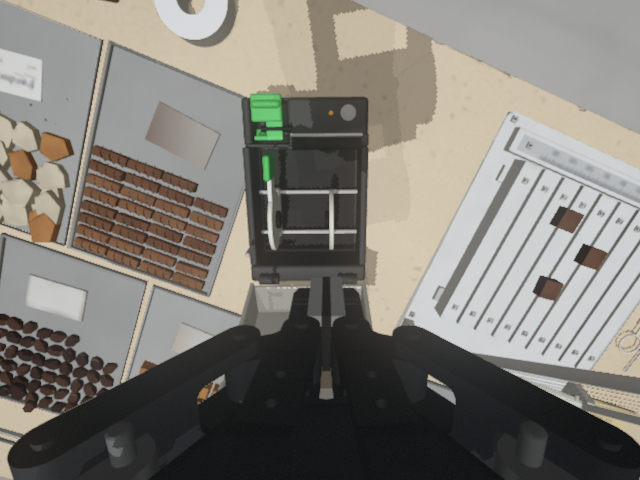

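```bash
python3 - <<'E'
from h import *
print(bot.finish_job()); st()
E
```

```text
the job is handed in; nothing more can be done
None
the job is handed in; nothing more can be done
```

I handed the job in at about 26 s, and no verdict came back: the cover sprang ajar and was swung fully open, and the printer shifted about 1 mm; the guide is pushed out, but I measured only about 30 mm of travel and took it as at its stop because it held firm against about 8 N.

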